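# Feed the drilling slide on by one turn of its hand wheel

### The job

The flat bar clamped on the feed table has to go on by one hole spacing: push the hand wheel round clockwise (seen from above) by its upright handle, through exactly one full turn, so that the handle ends where it started. Push the handle gently with the fingers, without gripping it, and leave the wheel standing there. Do not disturb or pick up the loose things lying around the feed table.

Things in the scene. Friction and masses are not known exactly. Their poses are not given: they have to be found in the camera images.
- feed: Feed table, bolted down at a different place and yaw each time; origin on the work surface right under the wheel's axis. Grey gearbox block (110 x 100 mm, top at 60 mm) under the wheel; the slideway lies on its +x side, centred 165 mm from the wheel's axis and running along y, with a clamped steel bar on its carriage, all below 82 mm.
- wheel_axis (a point): Fixed point on the hand wheel's vertical axis, level with the rim, 85 mm above the work surface. The aluminium wheel lies level: rim a 14 mm thick round bar, centre-line radius 80 mm (174 mm over all), three 12 mm spokes, hub of 44 mm diameter up to 11 mm above this point, its nut 5 mm more. But for the handle nothing on the wheel is higher than 101 mm above the surface.
- grip: The wheel's upright handle: a round black plastic post, 19 mm in diameter, standing on the rim at the end of one spoke, 80 mm from the axis; goes round with the wheel and revolves freely on its own pin. Origin on the rim's centre line, 85 mm above the work surface; the black post spans 95 to 145 mm above the surface. It may start anywhere round the wheel.
- handle (a point): Middle of that handle, on its centre line, 120 mm above the work surface.
- wheel (a joint): Angle of the hand wheel in rad, growing clockwise seen from above; one turn is 6.283. It starts anywhere from -2.8 to 2.8; no stop is near. Steady rubbing (about 3 N pushed sideways at the handle) keeps the wheel where it is left; it does not coast or spring back. Each turn clockwise carries the carriage 24 mm along the slideway (+y of the feed table).
- tin: Loose closed tin, 62 mm diameter, 85 mm high, upright; origin at the centre of its underside. To be left alone. The four loose things stand at least 60 mm clear of the wheel's rim.
- bearing: Loose steel bearing ring lying flat, 62 mm outer diameter, 18 mm high; origin at the centre of its underside. To be left alone.
- wrench: Loose steel wrench, 160 mm long, lying flat along its x axis; origin at the centre of its underside. To be left alone.
- carton: Loose small cardboard box, 85 x 60 x 55 mm high; origin at the centre of its underside. To be left alone.

How it is judged:
On the way, in this order (a step that is already met when the one before it is completed fails the run):
1. the fingers push the handle more than 40 mm from its start (contact force between the fingers and grip above 0.3 N and distance of handle from where it was at the start of the episode above 0.04 m).
2. the fingers push the handle to the opposite side (over 150 mm from its start) (contact force between the fingers and grip above 0.3 N and distance of handle from where it was at the start of the episode above 0.15 m).
At the end, for the whole second after the job is handed in: The wheel has gone exactly one turn clockwise from its start (joint value 6.283 more than at the start): the handle stands within 15 mm (about 11 degrees) of where it started and is still, and the four loose things are within 20 mm of where they were (distance of handle from where it was at the start of the episode below 0.015 m and value of joint wheel between 3.14 and 9.42 rad and velocity of joint wheel between -0.05 and 0.05 rad/s and distance of each of tin, bearing, wrench, carton from where it was at the start of the episode below 0.02 m); the robot touches nothing.
It fails at once if the handle, wheel or feed table is gripped or pushed hard (more than 25 N between it and the robot) (contact force between any of the fingers, the arm and feed above 25 N).
It fails at once if the tin is lifted or moved more than 20 mm (distance of tin from where it was at the start of the episode above 0.02 m or height (world z) of tin above 0.01 m).
It fails at once if the bearing ring is lifted or moved more than 20 mm (distance of bearing from where it was at the start of the episode above 0.02 m or height (world z) of bearing above 0.01 m).
It fails at once if the wrench is lifted or moved more than 20 mm (distance of wrench from where it was at the start of the episode above 0.02 m or height (world z) of wrench above 0.01 m).
It fails at once if the carton is lifted or moved more than 20 mm (distance of carton from where it was at the start of the episode above 0.02 m or height (world z) of carton above 0.01 m).
It also fails if it takes over 64 s, if anything falls off the work surface, if the arm or the gripper's body presses on something with over 40 N, if the wrist force passes 120 N, or if a joint passes its speed limit or range.

### The arm

A 7-joint arm with a two-finger parallel gripper is mounted at the origin on the work surface. World frame = base frame: x ahead of the robot, y to its left, z up, the work surface at z = 0. Lengths are in m, angles in rad, forces in N, time in s.
With the tool pointing down it reaches from about 0.4 to 0.85 m from the base axis. Payload 4.5 kg.
Tool frame: the origin (TCP) lies between the finger pads; the fingertips stand 22 mm ahead of it and the grasp point (between the pads) lies 3 mm ahead of it (r.tip_extent is the distance from the TCP to the fingertips, in m); x points along the fingers, z is the direction in which the jaws open and shut, and the axes are right-handed (so a half turn about x gives the same grasp; the last joint's range is limited). The gripper opens to 88 mm and grips with 3 to 60 N. Pads are 18 mm wide; open, the fingers measure 123 mm over their backs; the gripper's body (75 mm by 187 mm) begins 45 mm behind the grasp point.
Start: joints at [1.171, 0.689, -0.195, 1.565, 0.157, 0.902, -0.215], TCP at [0.263, -0.567, 0.222] pointing down, gripper open.
Joint ranges: [-3.01, 3.01], [-0.46, 2.08], [-1.47, 1.51], [0.13, 2.56], [-1, 4.14], [0.04, 2.09], [-2.66, 2.66]. Speed limits (rad/s): [2.57, 2.57, 3.14, 3.14, 3.14, 3.14, 3.14].

### API

Orientations are given as a unit quaternion [w, x, y, z].
In Python, from workcell import r gives the robot as it stands.
- The arm moves only by the shell command python3 -m jog 'ROWS' [FORCE]. ROWS is JSON, one flat list of numbers, 7 for each row, row after row: the shift along the world's x, y, z in mm, then the turn, a rotation vector about the world's x, y, z in degrees, then the closure, from 0 (fully open) to 1 (shut). A call has 1 to 5 rows; each row is the pose to reach, as a shift and turn from the pose commanded when the call began; what a row does not reach only later rows make up. A row lasts 1/8 s, in which the tool goes at most 62.5 mm and 10.7 degrees, less where a joint would pass 70% of its speed; a pose out of reach is approached as far as the arm can. A call with a gripper value outside its range is refused whole. The fingers move at their own pace and stop on an object; FORCE is the grip in N (left out, the last holds). Time passes only in rows, so rows that repeat a pose let the fingers close. It gives the time, the measured TCP pose, the force and the opening at its end, in the units of the state.
- r.observe(): the state, without advancing time (a new reading comes with each control period).
- r.capture(name): name is "scene" or "top" or "wrist"; returns the picture (400x640x3 uint8, blue, green, red); there is no depth.
- r.camera_params(name): a dict with "fovy" (degrees; the focal length in pixels is half the picture's height over the tangent of half this angle, whatever the lens; pixels are square), "cx", "cy" (the principal point, pixels), "eye" and "attitude" of the camera in the world; the wrist camera has in their place "mount" (4x4, takes a point from camera to tool coordinates, whose origin is the TCP and whose axes are the tool frame's). Camera axes: x right, y up, looking along -z (the intrinsics and any distortion apply to the point x, -y, -z); pixel columns grow to the right and rows downward; lengths in m; the calibration is good to about 2 mm. A picture is of the moment at which its call begins: read the wrist's pose just before it. camera_params takes no time and is no camera call.
- r.hand_in(): hands the job in, once; it reports no verdict.
Trained networks look in the newest picture that a camera, given by its name, has taken for a name from the list of things; names that differ only in an ending like _2 or _b are one class to them, and where a whole thing is asked for, a point or a joint stands for the part that bears it (a point fixed in the world has none). Each returns a list of dicts, best first, with "confidence" (0 to 1); they miss things now and then, are a little off and sometimes report something else, mostly with a low value. They report only what shows in the picture. A call takes as long as a camera call.
- r.look_for(thing, camera): "position" ([x, y, z] in m, in world coordinates, good to about 4 mm: the middle of the surface that is visible of it).
- r.silhouettes(thing, camera): "mask" (400x640 bool, what is visible of it).
The state is a dict: "time_s": time; "joint_positions": joint angles; "joint_vel": joint speeds; "effort": joint torques, N m; "tool_pos": TCP position; "ee_rot": TCP orientation; "wrist_force": force on the tool from outside, world axes, zero at the start; "torque": the same for the moment, N m; "width": finger opening in m.
Only numpy, scipy, OpenCV 4.12 (cv2) and the standard library are available. Lean on these libraries where they do the work, as an engineer would, in place of code of your own. Each camera call takes 0.05 s, during which the arm holds its last target.

## Working session

There is one attempt and no reset: what is moved stays moved. The work goes in short steps, Python scripts to look and compute and a shell command to move; the robot and the scene stay as the last step left them, time stands still between calls to the robot, and variables do not carry over. Pictures are saved under pics/ and viewed, and the job is handed in when it is done.

```bash
ls; mkdir -p pics
python3 - <<'E'
from workcell import r
import cv2
s=r.observe()
print({k:(s[k]) for k in ('time_s','tool_pos','ee_rot','wrist_force','width')})
for c in ('scene','top'):
    im=r.capture(c); cv2.imwrite(f'pics/{c}0.png',im)
    print(c,r.camera_params(c))
    for t in ('grip','wheel','feed','tin','bearing','wrench','carton'):
        print(t,[(d['confidence'],d['position']) for d in r.look_for(t,c)][:2])
print(r.camera_params('wrist'))
E
```

```text
pics
{'time_s': 0.0, 'tool_pos': array([ 0.26236194, -0.56652225,  0.22139076]), 'ee_rot': array([ 0.59531549,  0.38098123,  0.59647814, -0.38035063]), 'wrist_force': array([0.04879499, 0.42227299, 0.46931653]), 'width': 0.08796294349284213}
scene {'fovy': 50.092557153461705, 'cx': 318.36653540060973, 'cy': 198.96751953878342, 'eye': array([1.55539985, 0.09241315, 0.74135737]), 'attitude': array([0.6067541 , 0.32596649, 0.34646255, 0.63683515])}
grip []
wheel [(0.82, [0.548, 0.1549, 0.0894]), (0.41, [0.5378, 0.0755, 0.1245])]
feed [(0.81, [0.6903, 0.1644, 0.031])]
tin [(0.59, [0.5647, 0.3944, 0.0585])]
bearing [(0.56, [0.4329, 0.3389, 0.0188]), (0.39, [0.6924, 0.167, 0.0326])]
wrench [(0.46, [0.5088, -0.0832, 0.0081])]
carton [(0.98, [0.7032, -0.0711, 0.0566])]
top {'fovy': 55.703890815035265, 'cx': 319.4620467963942, 'cy': 197.43173650255693, 'eye': array([0.36890259, 0.03176379, 1.06440222]), 'attitude': array([-0.68206401, -0.07550365,  0.0760897 ,  0.72339356])}
grip [(0.24, [0.6707, -0.0732, 0.056])]
wheel [(0.83, [0.5329, 0.1545, 0.0904])]
feed [(0.8, [0.6084, 0.1644, 0.0341])]
tin [(0.58, [0.5457, 0.3876, 0.0812])]
bearing [(0.73, [0.4206, 0.3455, 0.0232])]
wrench [(0.7, [0.5106, -0.0832, 0.0074])]
carton [(0.85, [0.6699, -0.0744, 0.0556]), (0.73, [0.6087, 0.1627, 0.0323])]
{'fovy': 69.65774972160649, 'cx': 315.01931509092395, 'cy': 200.32678299589713, 'mount': array([[ 4.76098558e-04,  3.18150877e-01, -9.48039974e-01,
        -1.61615009e-01],
       [-6.93776603e-04,  9.48039959e-01,  3.18150523e-01,
         8.34215795e-02],
       [ 9.99999646e-01,  5.06256948e-04,  6.72086092e-04,
        -3.57127129e-04],
       [ 0.00000000e+00,  0.00000000e+00,  0.00000000e+00,
         1.00000000e+00]])}
```

View pics/scene0.png

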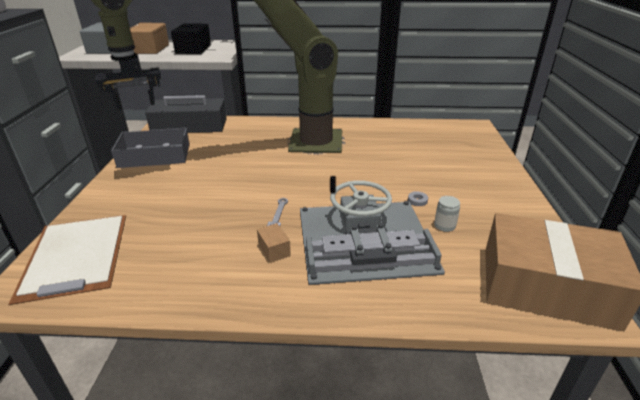

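View pics/top0.png

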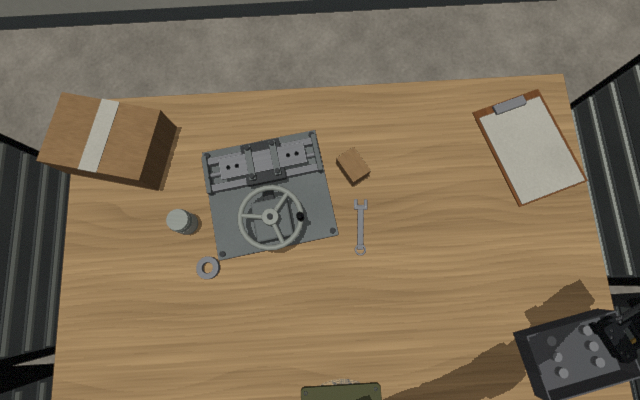

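Both views show the wheel with its hub at about (270,217) in the top picture. The black handle is at (300,216) in top and (333,185) in scene. Next I'll fit the axis and the handle.

```bash
cat > h.py <<'E'
import numpy as np, cv2
from scipy.spatial.transform import Rotation as R
from scipy.optimize import least_squares
from workcell import r
def q(a): return R.from_quat([a[1],a[2],a[3],a[0]])
def cam(n):
    p=r.camera_params(n); f=200/np.tan(np.radians(p['fovy']/2))
    if 'eye' in p: return f,p['cx'],p['cy'],q(p['attitude']).as_matrix(),np.array(p['eye'])
    s=r.observe(); M=np.array(p['mount']); Rt=q(s['ee_rot']).as_matrix()
    return f,p['cx'],p['cy'],Rt@M[:3,:3],np.array(s['tool_pos'])+Rt@M[:3,3]
def proj(c,P):
    f,cx,cy,A,e=c; X=(np.atleast_2d(P)-e)@A
    return np.c_[cx+f*X[:,0]/-X[:,2], cy-f*X[:,1]/-X[:,2]]
def ray(c,uv,z):
    f,cx,cy,A,e=c; d=A@np.array([(uv[0]-cx)/f,-(uv[1]-cy)/f,-1]); return e+d*(z-e[2])/d[2]
E
python3 - <<'E'
from h import *
for n in ('top','scene'):
    c=cam(n); im=cv2.imread(f'pics/{n}0.png')
    m=[d for d in r.silhouettes('wheel',n)][0]['mask'].astype(np.uint8)
    print(n,m.sum())
    # black blob
    g=im.max(2); 
    u0,v0={'top':(300,216),'scene':(333,185)}[n]
    b=np.zeros_like(g); b[v0-15:v0+15,u0-15:u0+15]=(g[v0-15:v0+15,u0-15:u0+15]<45)
    k,l,st,ce=cv2.connectedComponentsWithStats(b); i=1+np.argmax(st[1:,4]); print('black',st[i],ce[i], ray(c,ce[i],.145),ray(c,ce[i],.12))
    cs,_=cv2.findContours(m,cv2.RETR_EXTERNAL,cv2.CHAIN_APPROX_NONE)
    o=max(cs,key=cv2.contourArea); (ex,ey),ax,an=cv2.fitEllipse(cv2.convexHull(o)); print('ell',ex,ey,ax,an,ray(c,(ex,ey),.085))
    # RANSAC-like fit of outer contour to circle r=.087 at z=.085
    P=o[:,0].astype(float)
    W=np.array([ray(c,p,.085)[:2] for p in P])
    s=least_squares(lambda x:np.hypot(*(W-x[:2]).T)-x[2],[.53,.15,.087],loss='soft_l1',f_scale=.002)
    print('circle',s.x)
    big=cv2.resize(im[max(0,v0-100):v0+100,u0-130:u0+130],None,fx=3,fy=3); cv2.imwrite(f'pics/{n}_crop.png',big)
E
```

```text
top 1359
black [297 212   7   9  53] [300. 216.] [0.52553276 0.07561742 0.145     ] [0.52979178 0.07680987 0.12      ]
ell 269.88555908203125 217.3859100341797 (63.38278579711914, 66.65007781982422) 61.391929626464844 [0.53674445 0.15744532 0.085     ]
circle [0.53816706 0.15729242 0.0845514 ]
scene 1281
black [331 177   4  16  62] [332.5        184.25806452] [0.57138346 0.07683897 0.145     ] [0.53013234 0.07618609 0.12      ]
ell 356.2269592285156 194.9406280517578 (38.6254768371582, 70.77021789550781) 104.6074447631836 [0.52799874 0.1439528  0.085     ]
circle [0.53461896 0.1523244  0.09024032]
```

```bash
python3 -m jog 2>&1 | head -5
```

```text
invalid input
```

View pics/top_crop.png

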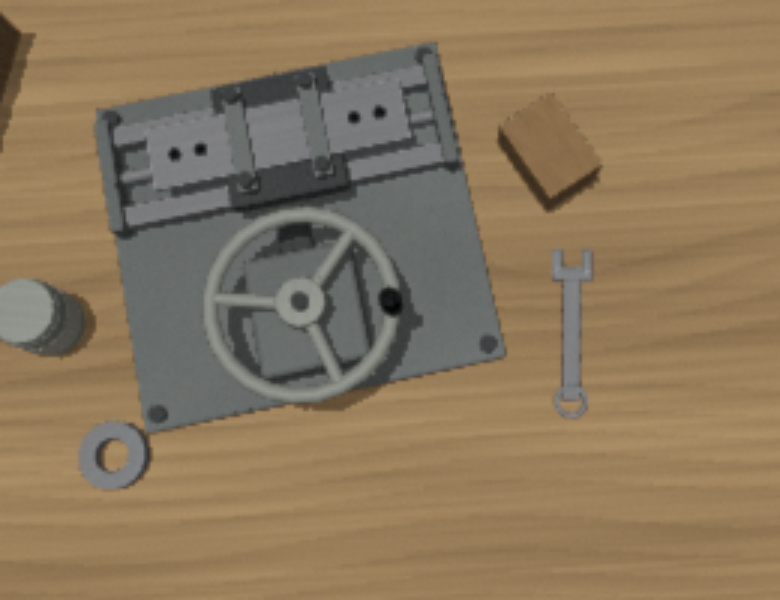

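View pics/scene_crop.png

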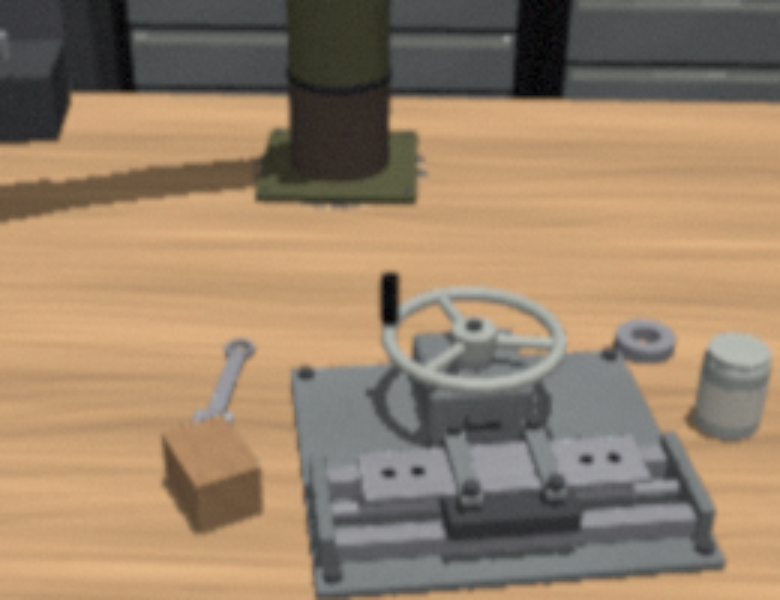

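Run:
```python
from h import *
s=r.observe(); M=q(s['ee_rot']).as_matrix(); print(M.round(3))
# synth-fit of rim: maximize brightness along rim centre-line, both cams
ims={n:cv2.GaussianBlur(cv2.cvtColor(cv2.imread(f'pics/{n}0.png'),cv2.COLOR_BGR2GRAY),(0,0),.8).astype(np.float32) for n in('top','scene')}
cams={n:cam(n) for n in ims}
t=np.radians(np.arange(0,360,2))
def val(n,x,y,rad,z=.085):
    p=proj(cams[n],np.c_[x+rad*np.cos(t),y+rad*np.sin(t),0*t+z]).astype(np.float32)
    return cv2.remap(ims[n],p[:,0][:,None],p[:,1][:,None],cv2.INTER_LINEAR).mean()
from itertools import product
for n in ims:
    best=max(((val(n,x,y,.080)-.5*val(n,x,y,.068)-.5*val(n,x,y,.094)),x,y) for x in np.arange(.515,.560,.001) for y in np.arange(.135,.175,.001))
    print(n,best)
for n in ims:
    print(n, proj(cams[n],[[.528,.0762,.12],[.528,.0762,.145],[.528,.0762,.095]]))
```

```text
[[ 0.     0.907  0.42 ]
 [-0.     0.42  -0.907]
 [-1.     0.     0.   ]]
top (np.float32(44.502937), np.float64(0.539), np.float64(0.15800000000000003))
scene (np.float32(24.958252), np.float64(0.532), np.float64(0.15900000000000003))
top [[300.27455569 216.68501949]
 [299.71636053 215.02592655]
 [300.80494593 218.26146935]]
scene [[332.5229213  183.86385289]
 [332.63883652 176.13773756]
 [332.40962151 191.41564156]]
```

```bash
python3 -m jog '[22,54,2,0,0,5,0.1, 44,107,4,0,0,10,0.2, 66,161,6,0,0,15,0.3, 88,214,8,0,0,20,0.4, 110,268,10,0,0,25,0.5]'; python3 -m jog '[22,54,0,0,0,5,0.5, 44,107,0,0,0,10,0.5, 66,161,0,0,0,15,0.5, 88,214,0,0,0,20,0.5, 110,268,0,0,0,25,0.5]'; python3 -m jog '[22,54,0,0,0,5,0.5, 46,107,0,0,0,10,0.5, 46,107,0,0,0,10,0.5]'
python3 - <<'E'
from h import *
s=r.observe(); z=q(s['ee_rot']).as_matrix(); print(s['tool_pos'],np.degrees(np.arctan2(z[1,2],z[0,2])),z[:,0],s['joint_positions'].round(2),s['width'])
cv2.imwrite('pics/w1.png',r.capture('wrist'))
E
```

```text
time_s: 1.52
tool_pos: [0.3735, -0.2976, 0.2326]
ee_rot: [0.665, 0.242, 0.664, -0.242]
wrist_force: [1.3, -0.5, 0.1]
width: 0.0456
time_s: 2.15
tool_pos: [0.4835, -0.0296, 0.2325]
ee_rot: [0.701, 0.092, 0.701, -0.092]
wrist_force: [1.1, 0.4, -0.5]
width: 0.0438
time_s: 2.52
tool_pos: [0.5301, 0.082, 0.2326]
ee_rot: [0.707, 0.031, 0.706, -0.027]
wrist_force: [-0.4, -0.2, 0.0]
width: 0.0445
[0.530131   0.08202395 0.23263989] -4.678226065400229 [ 0.00251656  0.00468725 -0.99998585] [ 0.05  0.58 -0.46  1.82  0.34  0.82 -0.66] 0.04447562074444339
```

View pics/w1.png

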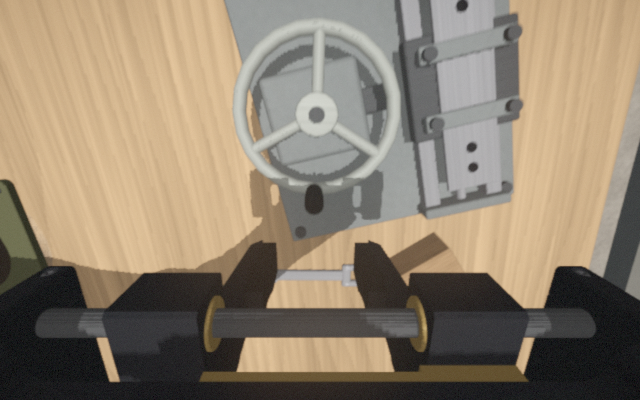

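Run:
```python
from h import *
c=cam('wrist')
print(proj(c,[[.529,.0768,.145],[.529,.0768,.12],[.536,.157,.101],[.530,.082,.145]]))
t=np.radians(np.arange(0,360,2)); im=cv2.imread('pics/w1.png')
im2=im.copy()
for p in proj(c,np.c_[.536+.08*np.cos(t),.157+.08*np.sin(t),0*t+.085]): cv2.circle(im2,tuple(int(v) for v in p),1,(0,0,255),-1)
cv2.imwrite('pics/w1b.png',im2)
```

```text
[[314.92231605 201.95617449]
 [314.9302768  193.88629762]
 [314.93938746 108.89880595]
 [315.52108284 196.46959289]]
```

View pics/w1b.png

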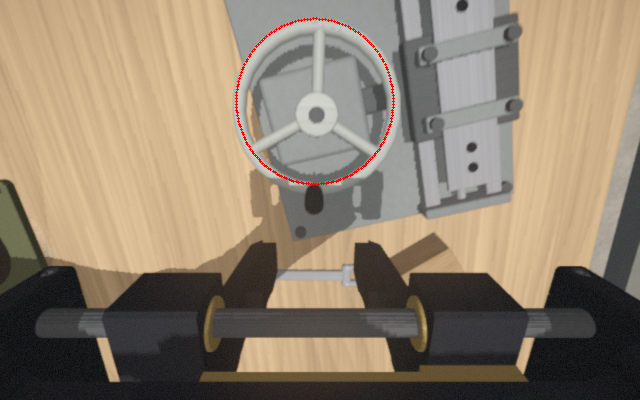

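The wrist view shows the handle at (314,200), between the finger lines, with the rim a few pixels below my prediction. I'll refine the axis with this view.

```bash
cat > fit.py <<'E'
from h import *
def axisfit(n,im,x0=.536,y0=.156,w=.012):
    g=cv2.GaussianBlur(cv2.cvtColor(im,cv2.COLOR_BGR2GRAY),(0,0),.8).astype(np.float32); c=cam(n); t=np.radians(np.arange(0,360,2))
    def v(x,y,rad):
        p=proj(c,np.c_[x+rad*np.cos(t),y+rad*np.sin(t),0*t+.085]).astype(np.float32)
        return cv2.remap(g,p[:,:1].copy(),p[:,1:].copy(),cv2.INTER_LINEAR).mean()
    return max((v(x,y,.080)+.5*v(x,y,.083)+.5*v(x,y,.077)-v(x,y,.070)-v(x,y,.092),x,y) for x in np.arange(x0-w,x0+w,.001) for y in np.arange(y0-w,y0+w,.001))
def handlefit(n,im,ax,th=45):
    """best handle angle (deg): dark along the post"""
    g=cv2.cvtColor(im,cv2.COLOR_BGR2GRAY).astype(np.float32); c=cam(n); out=[]
    zz=np.linspace(.1,.142,8)
    for a in np.arange(-180,180,1.):
        p0=np.array([ax[0]+.08*np.cos(np.radians(a)),ax[1]+.08*np.sin(np.radians(a))]); P=[]
        for dx in (-.006,0,.006):
            for dy in (-.006,0,.006):
                P+= [[p0[0]+dx,p0[1]+dy,z] for z in zz]
        p=proj(c,P).astype(np.float32)
        out.append((cv2.remap(g,p[:,:1].copy(),p[:,1:].copy(),cv2.INTER_LINEAR,borderValue=255).mean(),a))
    return sorted(out)[:3]
E
python3 - <<'E'
from fit import *
for n,f in(('wrist','w1'),('top','top0'),('scene','scene0')):
    im=cv2.imread(f'pics/{f}.png'); a=axisfit(n,im); print(n,a,handlefit(n,im,(.537,.1565)))
E
```

```text
wrist (np.float32(91.52371), np.float64(0.537), np.float64(0.155)) [(np.float32(56.812675), np.float64(-96.0)), (np.float32(57.204575), np.float64(-97.0)), (np.float32(61.995674), np.float64(-98.0))]
top (np.float32(79.33313), np.float64(0.539), np.float64(0.158)) [(np.float32(23.630737), np.float64(-96.0)), (np.float32(24.258707), np.float64(-95.0)), (np.float32(25.570015), np.float64(-97.0))]
scene (np.float32(41.655273), np.float64(0.532), np.float64(0.159)) [(np.float32(39.730034), np.float64(-93.0)), (np.float32(39.863297), np.float64(-92.0)), (np.float32(40.085587), np.float64(-94.0))]
```

```bash
python3 -m jog '[-1,-5,-30,0,0,-1,0.5, -1,-5,-60,0,0,-1,0.5, -1,-5,-85,0,0,-1,0.5, -1,-5,-102,0,0,-1,0.5, -1,-5,-102,0,0,-1,0.5]'
cat > plan.py <<'E'
import sys
from h import *
AX=np.array([.537,.1565]); T0=-96.
def pose(phi,lead):
    a=np.radians(T0-phi); rad=np.array([np.cos(a),np.sin(a)]); tg=np.array([np.sin(a),-np.cos(a)])
    return AX+.08*rad+lead*tg, T0-phi+90
if __name__=='__main__':   # plan.py phi0 lead0 phi...  : rows rel. to pose(phi0,lead0)
    lead=.0125+.001
    ph=[float(x) for x in sys.argv[1:]]
    s=r.observe(); z=q(s['ee_rot']).as_matrix(); y0=np.degrees(np.arctan2(z[1,2],z[0,2])); p0=np.array(s['tool_pos'])
    print('meas',p0.round(4),round(y0,1),s['joint_positions'].round(2))
    for f in ph:
        p,y=pose(f,lead); dy=(y-y0+90)%180-90
        while dy>40: dy-=180
        print(f, ((p-p0[:2])*1000).round(0), round((.130-p0[2])*1000), round(dy))
E
python3 plan.py 0 6 13 20 27
```

```text
time_s: 3.2
tool_pos: [0.5264, 0.0685, 0.1294]
ee_rot: [0.705, 0.038, 0.707, -0.04]
wrist_force: [-0.4, 0.2, -0.4]
width: 0.044
meas [0.5264 0.0685 0.1294] -6.3 [-0.    0.72 -0.36  1.93  0.44  0.57 -0.76]
0.0 [-11.  10.] 1 0
6.0 [-19.  13.] 1 -6
13.0 [-28.  17.] 1 -13
20.0 [-37.  22.] 1 -20
27.0 [-44.  28.] 1 -27
```

```bash
python3 -m jog '[0,0,0,0,0,0,0.5, 0,0,0,0,0,0,0.5]'; python3 plan.py 0 6 13 20 27
```

```text
time_s: 3.45
tool_pos: [0.5283, 0.0705, 0.1311]
ee_rot: [0.707, 0.038, 0.706, -0.038]
wrist_force: [1.4, 0.3, 0.2]
width: 0.044
meas [0.5283 0.0705 0.1311] -6.2 [-0.    0.72 -0.36  1.92  0.44  0.57 -0.76]
0.0 [-13.   8.] -1 0
6.0 [-21.  11.] -1 -6
13.0 [-30.  15.] -1 -13
20.0 [-38.  20.] -1 -20
27.0 [-46.  26.] -1 -27
```

```bash
cat > plan.py <<'E'
import sys
from h import *
AX=np.array([.537,.1565]); T0=-96.
def pose(phi,lead):
    a=np.radians(T0-phi); rad=np.array([np.cos(a),np.sin(a)]); tg=np.array([np.sin(a),-np.cos(a)])
    return AX+.08*rad+lead*tg, T0-phi+90
# plan.py lead_mm cx cy cyaw phi...   (commanded pose mm, deg)
a=[float(x) for x in sys.argv[1:]]
s=r.observe(); z=q(s['ee_rot']).as_matrix(); print('meas',(np.array(s['tool_pos'])*1000).round(1),round(np.degrees(np.arctan2(z[1,2],z[0,2])),1),s['joint_positions'].round(2),s['wrist_force'].round(1),s['time_s'])
for f in a[4:]:
    p,y=pose(f,a[0]/1000); print(f,(p[0]*1000-a[1]).round(),(p[1]*1000-a[2]).round(),round((y-a[3]+130)%180-130))
E
python3 plan.py 13 527 71.5 -6 0 7 15 23 31
```

```text
meas [528.3  70.5 131.1] -6.2 [-0.    0.72 -0.36  1.92  0.44  0.57 -0.76] [1.4 0.3 0.2] 3.45
0.0 -11.0 7.0 0
7.0 -21.0 10.0 -7
15.0 -31.0 15.0 -15
23.0 -40.0 21.0 -23
31.0 -49.0 29.0 -31
```

```bash
python3 -m jog '[-11,7,0,0,0,0,0.5, -21,10,0,0,0,-7,0.5, -31,15,0,0,0,-15,0.5, -40,21,0,0,0,-23,0.5, -49,29,0,0,0,-31,0.5]'; python3 plan.py 13 478 100.5 -37 39 47 55 63 71
python3 - <<'E'
from fit import *
im=r.capture('scene'); cv2.imwrite('pics/s2.png',im); print(handlefit('scene',im,(.537,.1565)))
cv2.imwrite('pics/s2c.png',cv2.resize(im[80:290,220:480],None,fx=3,fy=2.85))
E
```

```text
time_s: 4.08
tool_pos: [0.4776, 0.1006, 0.1306]
ee_rot: [0.67, 0.227, 0.67, -0.227]
wrist_force: [-0.6, -0.1, -0.8]
width: 0.044
meas [477.6 100.6 130.6] -37.4 [-0.19  0.67 -0.18  2.06  0.27  0.43 -1.23] [-0.6 -0.1 -0.8] 4.075
39.0 -7.0 9.0 -8
47.0 -13.0 18.0 -16
55.0 -17.0 29.0 -24
63.0 -20.0 39.0 -32
71.0 -22.0 51.0 -40
[(np.float32(37.539646), np.float64(-93.0)), (np.float32(37.718994), np.float64(-92.0)), (np.float32(37.746662), np.float64(-94.0))]
```

View pics/s2c.png

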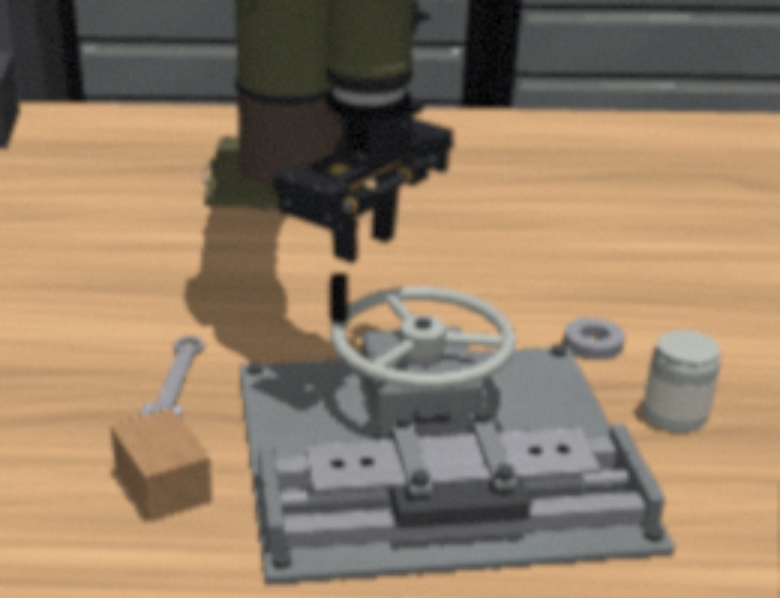

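Run:
```python
from h import *
c=cam('scene'); s=r.observe(); M=q(s['ee_rot']).as_matrix(); T=np.array(s['tool_pos'])
print(r.camera_params('scene'), r.tip_extent)
for dz in(-.022,.022):
    for x in (.022,0): print(dz,x,T+M@[x,0,dz],proj(c,T+M@[x,0,dz]), 'crop',(proj(c,T+M@[x,0,dz])-[220,80])*[3,2.85])
im=r.capture('top'); cv2.imwrite('pics/t2.png',cv2.resize(im[100:300,190:400],None,fx=3,fy=3))
ct=cam('top'); print(proj(ct,T+M@[.022,0,.022]),proj(ct,T+M@[.022,0,-.022]))
```

```text
{'fovy': 50.092557153461705, 'cx': 318.36653540060973, 'cy': 198.96751953878342, 'eye': array([1.55539985, 0.09241315, 0.74135737]), 'attitude': array([0.6067541 , 0.32596649, 0.34646255, 0.63683515])} 0.022
-0.022 0.022 [0.45877191 0.11555394 0.10867181] [[346.37961644 175.29573542]] crop [[379.13884933 271.59284593]]
-0.022 0 [0.45879917 0.11553256 0.13067178] [[346.60265442 168.76622348]] crop [[379.80796325 252.98373693]]
0.022 0.022 [0.49369744 0.08879198 0.10860254] [[337.12161122 181.18755141]] crop [[351.36483366 288.38452151]]
0.022 0 [0.4937247  0.0887706  0.13060252] [[337.25831519 174.56698484]] crop [[351.77494557 269.51590679]]
[[296.20441425 231.04592194]] [[286.20537633 245.46720997]]
```

View pics/t2.png

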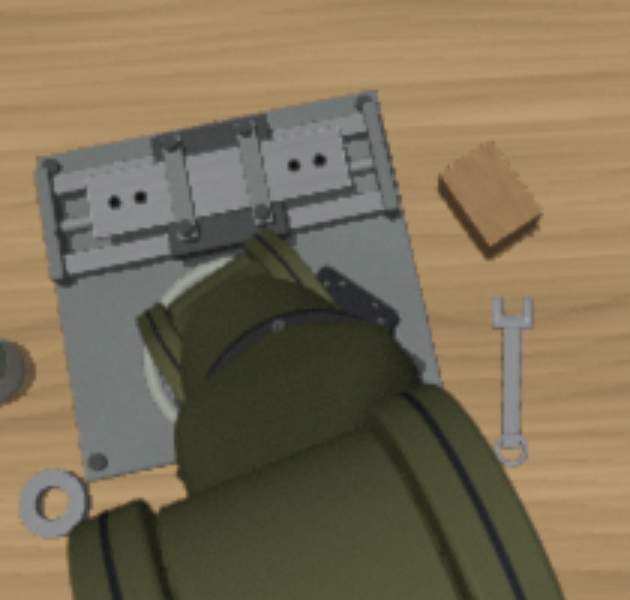

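Run:
```python
from h import *
p=r.camera_params('wrist'); M=np.array(p['mount']); f=200/np.tan(np.radians(p['fovy']/2))
for x in (.022,0,-.015):
  for y in(.009,-.009):
    for z in (.022,-.022):
      X=M[:3,:3].T@(np.array([x,y,z])-M[:3,3]); print(x,y,z,(p['cx']+f*X[0]/-X[2]).round(),(p['cy']-f*X[1]/-X[2]).round())
im=r.capture('wrist'); cv2.imwrite('pics/w2.png',im)
```

```text
0.022 0.009 0.022 347.0 218.0
0.022 0.009 -0.022 283.0 218.0
0.022 -0.009 0.022 346.0 242.0
0.022 -0.009 -0.022 284.0 242.0
0 0.009 0.022 351.0 232.0
0 0.009 -0.022 280.0 232.0
0 -0.009 0.022 350.0 258.0
0 -0.009 -0.022 281.0 258.0
-0.015 0.009 0.022 354.0 243.0
-0.015 0.009 -0.022 277.0 243.0
-0.015 -0.009 0.022 353.0 270.0
-0.015 -0.009 -0.022 278.0 271.0
```

View pics/w2.png

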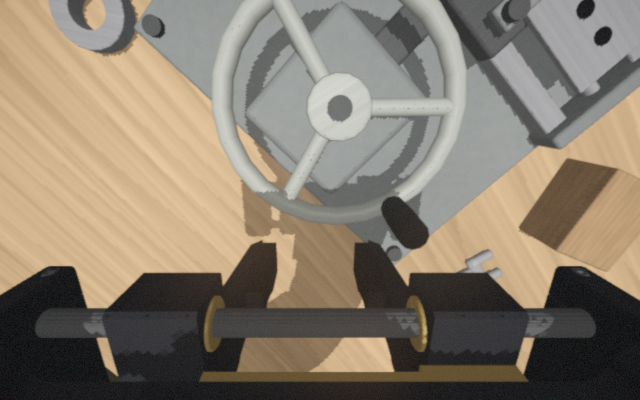

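Both the wrist and scene views put the fingertips about 35 mm higher than tip_extent implies. The handle also stayed put, so the fingers passed over it. I'll go back and descend onto it in stages, watching the force.

```bash
python3 -m jog '[0,0,15,0,0,0,0.5, 0,0,30,0,0,0,0.5, 17,-8,30,0,0,10,0.5, 34,-16,30,0,0,20,0.5, 51,-23,30,0,0,31,0.5]'; python3 -m jog '[0,0,0,0,0,0,0.5, 0,0,-10,0,0,0,0.5, 0,0,-20,0,0,0,0.5, 0,0,-30,0,0,0,0.5, 0,0,-30,0,0,0,0.5]';python3 -m jog '[0,0,-5,0,0,0,0.5, 0,0,-5,0,0,0,0.5]'
python3 - <<'E'
from h import *
for n in('wrist','scene'):
    im=r.capture(n)
    if n=='scene': im=cv2.resize(im[80:290,220:480],None,fx=3,fy=2.85)
    cv2.imwrite(f'pics/{n}3.png',im)
E
```

```text
time_s: 4.85
tool_pos: [0.5305, 0.076, 0.1605]
ee_rot: [0.706, 0.037, 0.706, -0.037]
wrist_force: [-0.2, 0.7, 0.2]
width: 0.0439
time_s: 5.48
tool_pos: [0.5288, 0.0769, 0.1292]
ee_rot: [0.705, 0.039, 0.707, -0.04]
wrist_force: [0.1, -0.6, 0.3]
width: 0.0442
time_s: 5.72
tool_pos: [0.5296, 0.0769, 0.1251]
ee_rot: [0.706, 0.039, 0.706, -0.04]
wrist_force: [0.2, -0.0, -0.2]
width: 0.0443
```

View pics/wrist3.png

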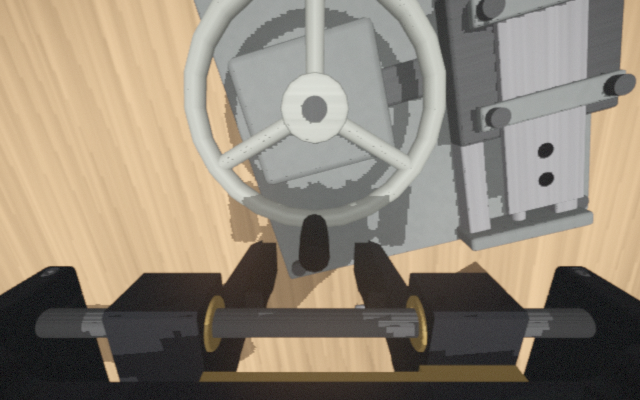

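View pics/scene3.png

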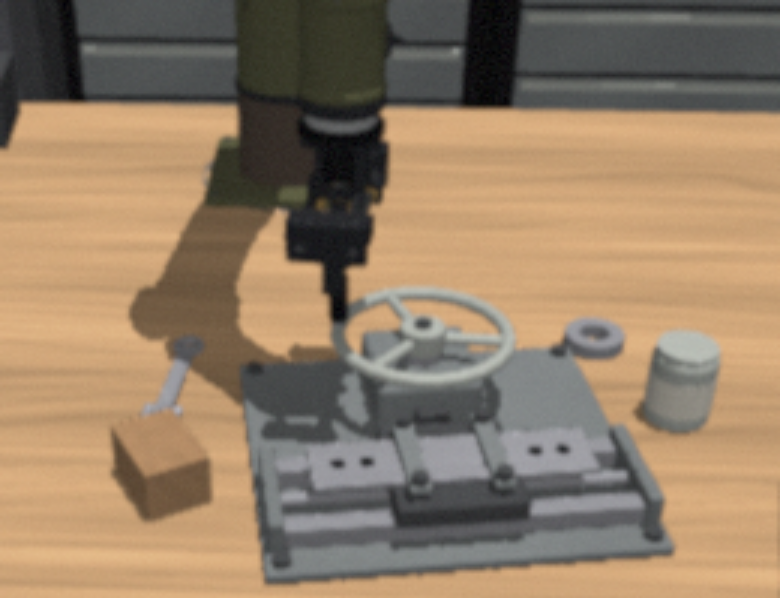

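The handle stands centred between the fingers at x=314, and the fingertips are just below its top. I'll go lower in small steps.

```bash
python3 -m jog '[0,0,-5,0,0,0,0.5, 0,0,-10,0,0,0,0.5, 0,0,-10,0,0,0,0.5]';python3 -m jog '[0,0,-4,0,0,0,0.5, 0,0,-7,0,0,0,0.5, 0,0,-7,0,0,0,0.5]'; python3 plan.py 13 529 77.5 -6 0 7 14 22 30
python3 - <<'E'
from h import *
im=r.capture('wrist'); cv2.imwrite('pics/wrist4.png',im)
E
```

```text
time_s: 6.2
tool_pos: [0.5294, 0.0768, 0.1147]
ee_rot: [0.706, 0.039, 0.706, -0.04]
wrist_force: [-0.1, 1.1, 0.2]
width: 0.044
time_s: 6.58
tool_pos: [0.5295, 0.0768, 0.108]
ee_rot: [0.706, 0.039, 0.706, -0.04]
wrist_force: [-0.1, 0.4, -0.2]
width: 0.0439
meas [529.5  76.8 108. ] -6.4 [-0.03  0.76 -0.33  1.93  0.46  0.52 -0.79] [-0.1  0.4 -0.2] 6.575
0.0 -13.0 1.0 0
7.0 -23.0 4.0 -7
14.0 -32.0 8.0 -14
22.0 -41.0 14.0 -22
30.0 -50.0 22.0 -30
```

View pics/wrist4.png

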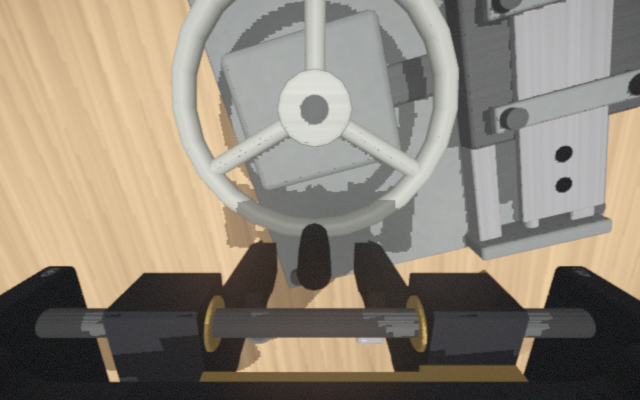

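```bash
python3 -m jog '[-13,1,0,0,0,0,0.5, -23,4,0,0,0,-7,0.5, -32,8,0,0,0,-14,0.5, -41,14,0,0,0,-22,0.5, -50,22,0,0,0,-30,0.5]'; python3 plan.py 13 479 99.5 -36 38 46 54 62 70
python3 - <<'E'
from h import *
im=r.capture('wrist'); cv2.imwrite('pics/wrist5.png',im)
E
```

```text
time_s: 7.25
tool_pos: [0.4811, 0.0982, 0.1085]
ee_rot: [0.672, 0.223, 0.67, -0.223]
wrist_force: [2.5, -2.3, -1.9]
width: 0.044
meas [481.1  98.2 108.5] -36.8 [-0.2   0.71 -0.16  2.07  0.28  0.38 -1.22] [ 2.5 -2.3 -1.9] 7.25
38.0 -7.0 8.0 -8
46.0 -13.0 18.0 -16
54.0 -18.0 28.0 -24
62.0 -21.0 39.0 -32
70.0 -23.0 50.0 -40
```

View pics/wrist5.png

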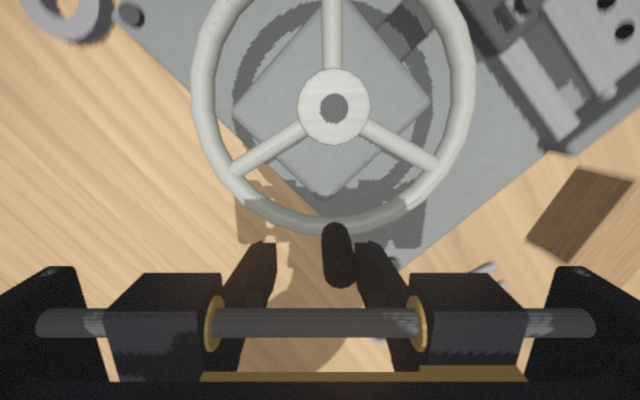

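The wheel turns with the handle against the trailing finger, at about 3.5 N. Continuing.

```bash
python3 -m jog '[-7,8,0,0,0,-8,0.5, -13,18,0,0,0,-16,0.5, -18,28,0,0,0,-24,0.5, -21,39,0,0,0,-32,0.5, -23,50,0,0,0,-40,0.5]'; python3 plan.py 13 456 149.5 -76 78 86 94 102 110
```

```text
time_s: 7.92
tool_pos: [0.457, 0.1479, 0.1084]
ee_rot: [0.555, 0.438, 0.554, -0.439]
wrist_force: [1.4, -3.1, 0.6]
width: 0.0442
meas [457.  147.9 108.4] -76.6 [-0.42  0.7   0.02  2.1  -0.04  0.34 -1.71] [ 1.4 -3.1  0.6] 7.925
78.0 0.0 12.0 -8
86.0 2.0 23.0 -16
94.0 4.0 34.0 -24
102.0 9.0 44.0 -32
110.0 15.0 54.0 -40
```

```bash
python3 -m jog '[0,12,0,0,0,-8,0.5, 2,23,0,0,0,-16,0.5, 4,34,0,0,0,-24,0.5, 9,44,0,0,0,-32,0.5, 15,54,0,0,0,-40,0.5]'; python3 plan.py 13 471 203.5 -116 118 126 134 ; python3 plan.py 0 471 203.5 -116 110;python3 - <<'E'
from h import *
im=r.capture('wrist'); cv2.imwrite('pics/wrist6.png',im)
E
```

```text
time_s: 8.55
tool_pos: [0.4705, 0.2017, 0.1082]
ee_rot: [-0.372, -0.6, -0.372, 0.603]
wrist_force: [-1.1, -3.8, 2.7]
width: 0.0437
meas [470.5 201.7 108.2] -116.6 [-0.62  0.74  0.21  2.01 -0.35  0.42 -2.18] [-1.1 -3.8  2.7] 8.55
118.0 7.0 9.0 -8
126.0 15.0 16.0 -16
134.0 25.0 23.0 -24
meas [470.5 201.7 108.2] -116.6 [-0.62  0.74  0.21  2.01 -0.35  0.42 -2.18] [-1.1 -3.8  2.7] 8.55
110.0 -6.0 -12.0 0
```

View pics/wrist6.png

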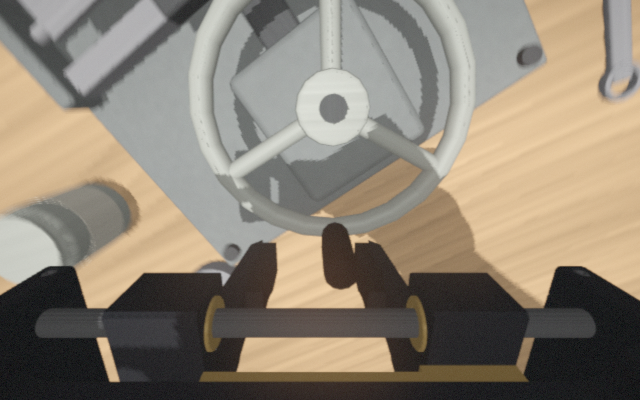

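```bash
python3 -m jog '[-6,-12,0,0,0,0,0.5, -6,-12,0,0,0,0,0.5, -6,-12,25,0,0,0,0.5, -6,-12,50,0,0,0,0.5, -6,-12,60,0,0,0,0.5]'; for i in 1 2 3; do python3 -m jog '[0,0,0,0,0,10,0.5, 0,0,0,0,0,20,0.5, 0,0,0,0,0,30,0.5, 0,0,0,0,0,40,0.5, 0,0,0,0,0,50,0.5]'|head -3; done;  python3 -m jog '[0,0,0,0,0,10,0.5, 0,0,0,0,0,20,0.5, 0,0,0,0,0,30,0.5, 0,0,0,0,0,30,0.5]'; python3 plan.py 0 465 191.5 64 110
python3 - <<'E'
from fit import *
im=r.capture('wrist'); cv2.imwrite('pics/wrist7.png',im); print(handlefit('wrist',im,(.537,.1565)), axisfit('wrist',im))
E
```

```text
time_s: 9.22
tool_pos: [0.4663, 0.1907, 0.1694]
ee_rot: [0.373, 0.602, 0.373, -0.6]
wrist_force: [1.2, 0.0, 0.9]
width: 0.044
time_s: 9.85
tool_pos: [0.4654, 0.1906, 0.1678]
ee_rot: [0.593, 0.385, 0.593, -0.385]
time_s: 10.48
tool_pos: [0.4654, 0.1906, 0.1678]
ee_rot: [0.7, 0.099, 0.7, -0.099]
time_s: 11.1
tool_pos: [0.4654, 0.1906, 0.1679]
ee_rot: [0.676, -0.206, 0.676, 0.207]
time_s: 11.6
tool_pos: [0.4654, 0.1905, 0.1678]
ee_rot: [0.601, -0.372, 0.601, 0.373]
wrist_force: [-0.0, -0.3, 0.2]
width: 0.044
meas [465.4 190.5 167.8] 63.5 [-0.08  0.68 -0.65  1.97  0.63  0.7  -0.01] [-0.  -0.3  0.2] 11.6
110.0 0.0 0.0 0
[(np.float32(46.895115), np.float64(152.0)), (np.float32(47.533813), np.float64(153.0)), (np.float32(51.694675), np.float64(154.0))] (np.float32(46.828857), np.float64(0.54), np.float64(0.157))
```

View pics/wrist7.png

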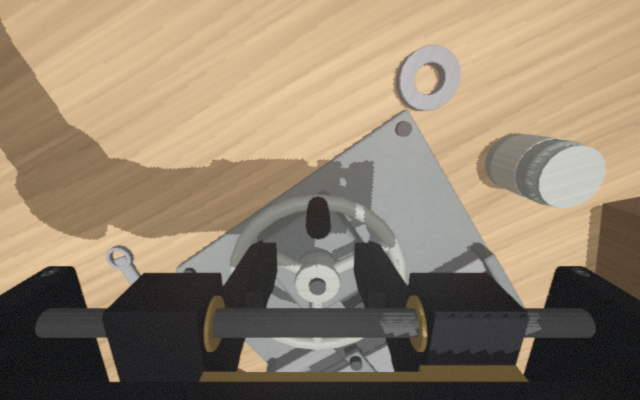

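```bash
python3 -m jog '[0,0,-20,0,0,0,0.5, 0,0,-35,0,0,0,0.5, 0,0,-48,0,0,0,0.5, 0,0,-60,0,0,0,0.5, 0,0,-60,0,0,0,0.5]'; python3 plan.py 13 465 191.5 64 110 117 125 133 141; python3 plan.py 13 493 233 33 149 157 165 173 181
```

```text
time_s: 12.28
tool_pos: [0.4652, 0.1907, 0.1074]
ee_rot: [0.6, -0.373, 0.601, 0.373]
wrist_force: [-1.3, 0.2, -0.2]
width: 0.0437
meas [465.2 190.7 107.4] 63.6 [-0.15  0.77 -0.55  2.02  0.75  0.56 -0.12] [-1.3  0.2 -0.2] 12.275
110.0 6.0 12.0 0
117.0 12.0 19.0 -7
125.0 20.0 27.0 -15
133.0 29.0 34.0 -23
141.0 39.0 39.0 -31
meas [465.2 190.7 107.4] 63.6 [-0.15  0.77 -0.55  2.02  0.75  0.56 -0.12] [-1.3  0.2 -0.2] 12.275
149.0 22.0 1.0 -8
157.0 33.0 4.0 -16
165.0 44.0 5.0 -24
173.0 56.0 4.0 -32
181.0 67.0 1.0 -40
```

```bash
python3 -m jog '[6,12,0,0,0,0,0.5, 12,19,0,0,0,-7,0.5, 20,27,0,0,0,-15,0.5, 29,34,0,0,0,-23,0.5, 39,39,0,0,0,-31,0.5]'; python3 plan.py 13 504 230.5 33 149 157 165 173 181
```

```text
time_s: 12.9
tool_pos: [0.5039, 0.2301, 0.1084]
ee_rot: [0.678, -0.197, 0.68, 0.197]
wrist_force: [-2.1, -1.8, 0.6]
width: 0.0438
meas [503.9 230.1 108.4] 32.4 [-0.26  0.79 -0.43  1.87  0.55  0.6  -0.48] [-2.1 -1.8  0.6] 12.9
149.0 11.0 4.0 -8
157.0 22.0 6.0 -16
165.0 33.0 7.0 -24
173.0 45.0 6.0 -32
181.0 56.0 4.0 -40
```

```bash
python3 -m jog '[11,4,0,0,0,-8,0.5, 22,6,0,0,0,-16,0.5, 33,7,0,0,0,-24,0.5, 45,6,0,0,0,-32,0.5, 56,4,0,0,0,-40,0.5]'; python3 plan.py 13 560 234.5 -7 189 197 205 213 221;python3 - <<'E'
from fit import *
im=r.capture('wrist'); cv2.imwrite('pics/wrist8.png',im); print(handlefit('wrist',im,(.537,.1565)), axisfit('wrist',im))
E
```

```text
time_s: 13.52
tool_pos: [0.5596, 0.2355, 0.1084]
ee_rot: [0.705, 0.047, 0.707, -0.046]
wrist_force: [-3.2, 0.8, 0.9]
width: 0.0445
meas [559.6 235.5 108.4] -7.6 [-0.32  0.82 -0.27  1.71  0.32  0.65 -0.9 ] [-3.2  0.8  0.9] 13.525
189.0 10.0 -4.0 -8
197.0 20.0 -9.0 -16
205.0 29.0 -16.0 -24
213.0 37.0 -24.0 -32
221.0 44.0 -33.0 -40
[(np.float32(38.22731), np.float64(81.0)), (np.float32(38.948227), np.float64(171.0)), (np.float32(39.07263), np.float64(82.0))] (np.float32(23.000969), np.float64(0.547), np.float64(0.16))
```

View pics/wrist8.png

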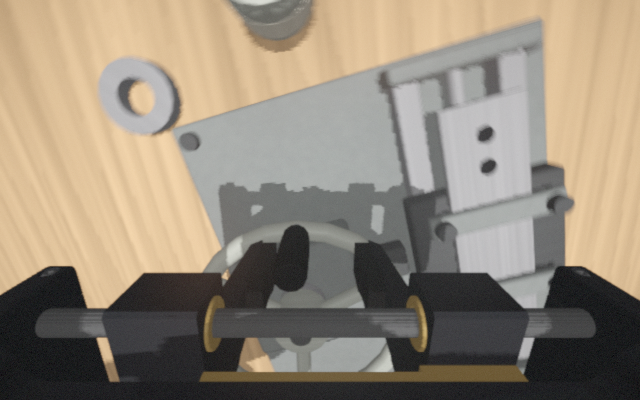

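```bash
python3 -m jog '[10,-4,0,0,0,-8,0.5, 20,-9,0,0,0,-16,0.5, 29,-16,0,0,0,-24,0.5, 37,-24,0,0,0,-32,0.5, 44,-33,0,0,0,-40,0.5]'; python3 plan.py 13 604 201.5 -47 229 237 245 253 261
```

```text
time_s: 14.2
tool_pos: [0.6041, 0.2041, 0.1085]
ee_rot: [0.647, 0.285, 0.648, -0.283]
wrist_force: [-2.1, 2.0, -1.0]
width: 0.0437
meas [604.1 204.1 108.5] -47.4 [-0.35  0.84 -0.09  1.62  0.1   0.68 -1.32] [-2.1  2.  -1. ] 14.2
229.0 6.0 -10.0 -8
237.0 10.0 -20.0 -16
245.0 13.0 -31.0 -24
253.0 14.0 -42.0 -32
261.0 14.0 -54.0 -40
```

```bash
python3 -m jog '[6,-10,0,0,0,-8,0.5, 10,-20,0,0,0,-16,0.5, 13,-31,0,0,0,-24,0.5, 14,-42,0,0,0,-32,0.5, 14,-54,0,0,0,-40,0.5]'; python3 plan.py 13 618 147.5 -87 269 277 285 293 300;  python3 - <<'E'
from fit import *
im=r.capture('wrist'); cv2.imwrite('pics/wrist9.png',im)
E
```

```text
time_s: 14.82
tool_pos: [0.6191, 0.1506, 0.1086]
ee_rot: [0.51, 0.49, 0.512, -0.487]
wrist_force: [-0.4, 4.0, -2.5]
width: 0.0444
meas [619.1 150.6 108.6] -87.4 [-0.35  0.85  0.09  1.63 -0.11  0.67 -1.74] [-0.4  4.  -2.5] 14.825
269.0 -2.0 -11.0 -8
277.0 -6.0 -22.0 -16
285.0 -11.0 -32.0 -24
293.0 -17.0 -41.0 -32
300.0 -24.0 -49.0 -39
```

View pics/wrist9.png

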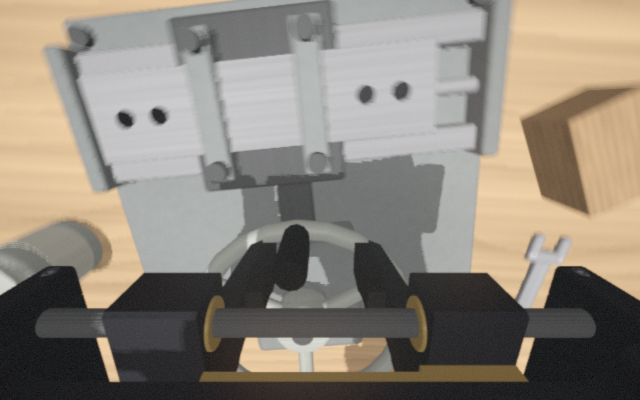

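```bash
python3 -m jog '[-2,-11,0,0,0,-8,0.5, -6,-22,0,0,0,-16,0.5, -11,-32,0,0,0,-24,0.5, -17,-41,0,0,0,-32,0.5, -24,-49,0,0,0,-39,0.5]'; python3 plan.py 0 594 98.5 -126 300
```

```text
time_s: 15.5
tool_pos: [0.5962, 0.1004, 0.1086]
ee_rot: [0.319, 0.632, 0.32, -0.629]
wrist_force: [3.2, 2.3, -2.2]
width: 0.0443
meas [596.2 100.4 108.6] -126.3 [-0.38  0.83  0.25  1.74 -0.33  0.61 -2.14] [ 3.2  2.3 -2.2] 15.5
300.0 8.0 11.0 0
```

```bash
python3 -m jog '[8,11,0,0,0,0,0.5, 8,11,0,0,0,0,0.5, 8,11,25,0,0,0,0.5, 8,11,50,0,0,0,0.5, 8,11,60,0,0,0,0.5]'; for i in 1 2 3; do python3 -m jog '[0,0,0,0,0,10,0.5, 0,0,0,0,0,20,0.5, 0,0,0,0,0,30,0.5, 0,0,0,0,0,40,0.5, 0,0,0,0,0,50,0.5]'|head -3; done;  python3 -m jog '[0,0,0,0,0,10,0.5, 0,0,0,0,0,20,0.5, 0,0,0,0,0,30,0.5, 0,0,0,0,0,30,0.5]'; python3 plan.py 0 602 109.5 54 300
python3 - <<'E'
from fit import *
im=r.capture('wrist'); cv2.imwrite('pics/wrist10.png',im); print(handlefit('wrist',im,(.537,.1565)), axisfit('wrist',im))
im=r.capture('scene');  print(handlefit('scene',im,(.537,.1565)))
cv2.imwrite('pics/scene10.png',cv2.resize(im[80:290,220:480],None,fx=3,fy=2.85))
E
```

```text
time_s: 16.12
tool_pos: [0.6038, 0.1093, 0.1696]
ee_rot: [0.32, 0.632, 0.319, -0.63]
wrist_force: [0.5, -0.7, 0.4]
width: 0.0441
time_s: 16.75
tool_pos: [0.6025, 0.1091, 0.1677]
ee_rot: [0.557, 0.435, 0.558, -0.435]
time_s: 17.38
tool_pos: [0.6025, 0.109, 0.1677]
ee_rot: [0.689, 0.159, 0.689, -0.159]
time_s: 18.0
tool_pos: [0.6026, 0.1089, 0.1677]
ee_rot: [0.691, -0.147, 0.692, 0.147]
time_s: 18.5
tool_pos: [0.6026, 0.1087, 0.1676]
ee_rot: [0.631, -0.318, 0.632, 0.319]
wrist_force: [0.1, 0.4, 0.8]
width: 0.0438
meas [602.6 108.7 167.6] 53.5 [ 0.08  0.79 -0.6   1.65  0.55  0.88  0.19] [0.1 0.4 0.8] 18.5
300.0 -0.0 -0.0 0
[(np.float32(53.74974), np.float64(-35.0)), (np.float32(53.86963), np.float64(-36.0)), (np.float32(56.796307), np.float64(-37.0))] (np.float32(66.71245), np.float64(0.538), np.float64(0.16))
[(np.float32(24.700941), np.float64(-167.0)), (np.float32(25.791164), np.float64(-166.0)), (np.float32(25.948526), np.float64(-168.0))]
```

View pics/wrist10.png

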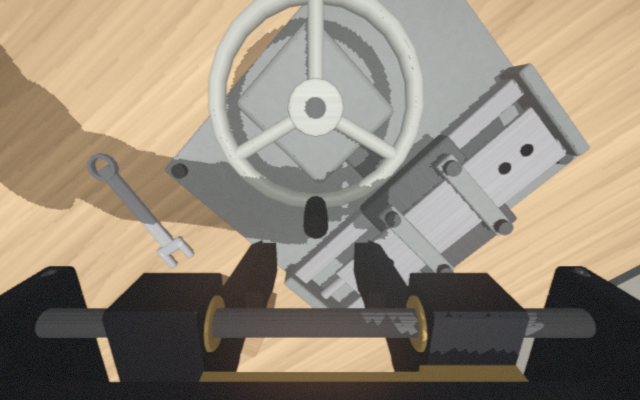

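View pics/scene10.png

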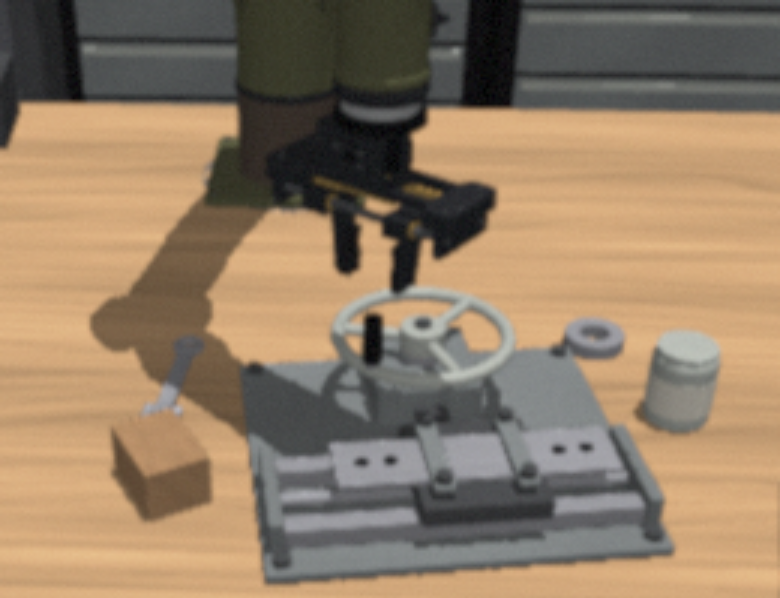

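```bash
python3 -m jog '[0,0,-20,0,0,0,0.5, 0,0,-35,0,0,0,0.5, 0,0,-48,0,0,0,0.5, 0,0,-60,0,0,0,0.5, 0,0,-60,0,0,0,0.5]'; python3 plan.py 13 602 109.5 54 300 307 315 323 331
```

```text
time_s: 19.23
tool_pos: [0.6021, 0.1087, 0.1072]
ee_rot: [0.631, -0.319, 0.632, 0.319]
wrist_force: [0.3, 0.1, 0.1]
width: 0.044
meas [602.1 108.7 107.2] 53.6 [ 0.05  0.87 -0.55  1.69  0.62  0.76  0.13] [0.3 0.1 0.1] 19.225
300.0 -8.0 -11.0 0
307.0 -15.0 -17.0 -7
315.0 -25.0 -23.0 -15
323.0 -35.0 -28.0 -23
331.0 -46.0 -32.0 -31
```

```bash
python3 -m jog '[-8,-11,0,0,0,0,0.5, -15,-17,0,0,0,-7,0.5, -25,-23,0,0,0,-15,0.5, -35,-28,0,0,0,-23,0.5, -46,-32,0,0,0,-31,0.5]'; python3 plan.py 13 556 77.5 23 339 346 353 360 360
```

```text
time_s: 19.85
tool_pos: [0.558, 0.077, 0.1092]
ee_rot: [0.695, -0.136, 0.692, 0.137]
wrist_force: [2.9, 2.0, -2.0]
width: 0.044
meas [558.   77.  109.2] 22.3 [ 0.01  0.79 -0.39  1.85  0.5   0.6  -0.31] [ 2.9  2.  -2. ] 19.85
339.0 -11.0 -2.0 -8
346.0 -21.0 -2.0 -15
353.0 -31.0 -1.0 -22
360.0 -40.0 1.0 -29
360.0 -40.0 1.0 -29
```

Push to about 360°, then centre the gripper so no finger touches, and lift.

```bash
python3 -m jog '[-11,-2,0,0,0,-8,0.5, -21,-2,0,0,0,-15,0.5, -31,-1,0,0,0,-22,0.5, -40,1,0,0,0,-29,0.5, -40,1,0,0,0,-29,0.5]'; python3 plan.py 0 516 78.5 -6 360; python3 -m jog '[13,-1,0,0,0,0,0.5, 13,-1,0,0,0,0,0.5, 13,-1,30,0,0,0,0.5, 13,-1,70,0,0,0,0.5, 13,-1,125,0,0,0,0.5]'; python3 -m jog '[0,0,0,0,0,0,0.5, 0,0,0,0,0,0,0.5]'
python3 - <<'E'
from fit import *
for n in ('wrist','scene'):
    im=r.capture(n);  print(handlefit(n,im,(.537,.1565)))
    cv2.imwrite(f'pics/{n}11.png',im if n=='wrist' else cv2.resize(im[80:290,220:480],None,fx=3,fy=2.85))
E
```

```text
time_s: 20.48
tool_pos: [0.5167, 0.0774, 0.1091]
ee_rot: [0.706, 0.039, 0.706, -0.039]
wrist_force: [0.8, -0.6, 1.1]
width: 0.0445
meas [516.7  77.4 109.1] -6.3 [-0.09  0.74 -0.23  1.97  0.36  0.47 -0.7 ] [ 0.8 -0.6  1.1] 20.475
360.0 13.0 -2.0 0
time_s: 21.1
tool_pos: [0.528, 0.0762, 0.2336]
ee_rot: [0.705, 0.039, 0.707, -0.039]
wrist_force: [1.9, 0.1, -0.2]
width: 0.0439
time_s: 21.35
tool_pos: [0.5288, 0.0763, 0.2327]
ee_rot: [0.706, 0.039, 0.706, -0.04]
wrist_force: [0.4, 0.6, -1.4]
width: 0.0442
[(np.float32(50.658176), np.float64(-96.0)), (np.float32(51.4091), np.float64(-95.0)), (np.float32(54.28334), np.float64(-97.0))]
[(np.float32(40.24684), np.float64(-93.0)), (np.float32(40.38524), np.float64(-92.0)), (np.float32(40.60471), np.float64(-94.0))]
```

View pics/wrist11.png

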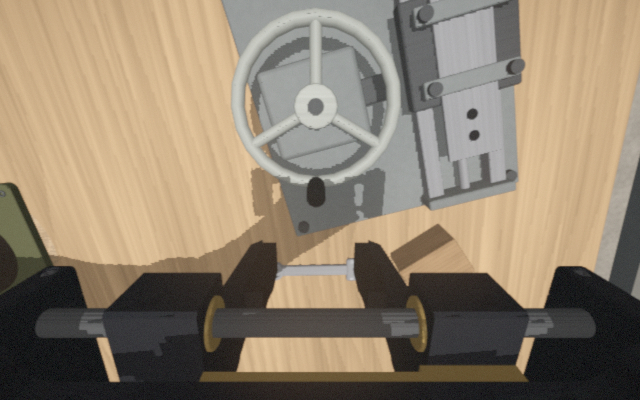

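View pics/scene11.png

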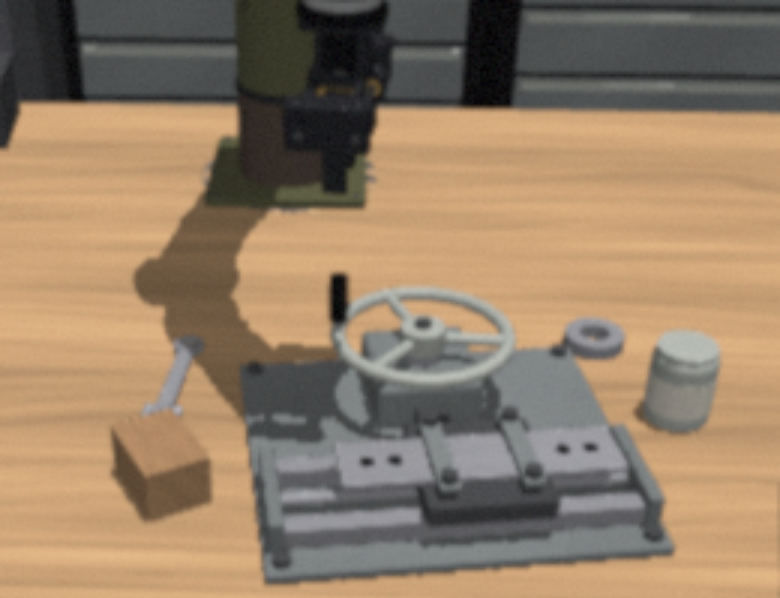

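The scene fit (-93°) and the wrist fit (-96°) both match the start. The spokes, the carriage (moved one step) and the loose things all look right, and the gripper is clear of everything.

Run:
```python
from workcell import r
print(r.hand_in(), r.observe()['time_s'])
```

```text
the job is handed in; nothing more can be done
the job is handed in; nothing more can be done
```

I pushed the hand wheel clockwise through one full turn and handed the job in at about 21.5 s. The hand-in gives no verdict.

- **How it was done:** The handle stood loose between half-open fingers (44 mm) and the trailing finger pushed it, in three stretches. After about 110° and 300° I lifted off, turned the gripper back half a turn and went down again. The wrist force I read stayed at or below about 5 N.
- **Last checks:** After lifting clear, the fitted handle angle was the same as at the start in both views (-96° wrist, -93° scene). The carriage had moved one step along the slideway. The loose things looked unmoved in the scene picture, but I did not measure their positions again.
- **First pass missed:** The first attempt passed over the handle without moving it. In the pictures the fingertips were about 35 mm higher than `tip_extent` implies, so I went in about 20 mm lower, checking the force on the way down.
- **Small disagreements:** The scene camera's handle angle differed from the wrist and top ones by a constant 3°. The fits of the wheel axis differed by up to 7 mm between the three cameras, so I used a position in between. Neither affects the start-to-end comparison.

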